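# Balance a toy van on the dome rest and hold the inspection lamp's sprung shutter half open

### The job

Pick up the red toy van (the short one with the long closed roof, standing by itself beside the station; not the pick-up, nor one of the rows parked at the bench end) and set it upright on top of the rubber dome of the inspection station so that it balances there roughly level on its own, let go. Then slide the lamp's spring-loaded shutter by its tab to half of its travel, to the long middle line, and finish while still holding it there against the spring, with the van still balanced. Leave the pick-up, tub, tape ring and brush where they are.

Things in the scene. Friction and masses are not known exactly. Their poses are not given: they have to be found in the camera images.
- van: Red toy van, black roof, 109 long (x, bonnet +x), 45 wide, 53 high, 112-182 g. Origin: ground line, midway between its wheels; z up. Flat vertical sides 42 apart, 20 to 50 above the origin: grip at mid-length (wheels at x=+-32, radius 11). Flat underside 7 above the origin, 24 x 100, rests on the dome. Mass centre near the middle, about 20 up. Any yaw at start; its heading on the dome is free.
- station: Fixed inspection station: grey plate 260 (x) x 290 (y) x 8; origin at the centre of its underside, z up. On it a black rubber hemisphere (dome), radius 60, centred on the plate's top at x=-50, y=-65, and a white lamp housing 220 (x) x 70 (y) centred at x=0, y=85, flat top 108 above the bench, lamp window facing the dome. Position and yaw vary.
- dome_top (a point): Highest point of the rubber dome, 68 above the bench; axes as the station's. The place for the middle of the van's underside. Set down d mm off-centre, the van leans about d/47 rad and rocks a little before it settles.
- shutter (a joint): How far the lamp's shutter is open, in m: 0 = shut (where its spring keeps it), 0.1 = fully open, 0.05 = half. It opens towards the station's +x. The spring pushes it shut with 3.3 N at 0, rising by 1.1 N per 10 mm (8.8 N at half, 14.3 N at full), and shuts it when let go.
- tab (a point): Grip point of the shutter's upright black tab on top of the lamp housing: a blade 12 thick (station x, the way it slides), 30 wide (station y), its top 16 above this point. The point is 36 above the housing top and moves with the shutter; axes as the station's. Free on both sides in x; a 4 high steel bracket below it reaches towards the dome.
- half_mark (a point): Middle of the housing's top face: the tab's centre stands straight above it at half travel. Three dark lines on the housing's top, beside the tab on the side away from the dome, 50 apart, show shut, half (the longest line) and full.
- pickup: Bystander: red toy pick-up with a short cab and an open bed, 140 x 45 x 53; origin on the ground line at its middle.
- tub: Bystander: white plastic open tub, 72 across, 55 high; origin at the centre of its underside.
- tape: Bystander: brown cardboard tape ring lying flat, 90 outside, 76 inside, 24 high; origin at the centre of its underside.
- brush: Bystander: wooden-handled brush lying along its x axis.
Things that resemble listed ones, but are neither listed nor needed, are in the scene too. Leave any purple or yellow look-alike of the van alone.

How it is judged:
By the outcome, as a careful person would: the job done as asked, in the order asked, and still so for the second after the job is handed in, while the arm keeps its last pose, push and grip.
It also fails if it takes over 61 s, if anything falls off the work surface, if the arm or the gripper's body presses on something with over 40 N, if the wrist force passes 120 N, or if a joint passes its speed limit or range.

### The arm

A 7-joint arm with a two-finger parallel gripper is mounted at the origin on the work surface. World frame = base frame: x ahead of the robot, y to its left, z up, the work surface at z = 0. Lengths are in m, angles in rad, forces in N, time in s.
With the tool pointing down it reaches from about 0.425 to 0.925 m from the base axis. Payload 6.8 kg.
Tool frame: the origin (TCP) lies at the very end of the fingers, on their centre line; the grasp point (between the pads) lies 19 mm behind it; z points along the fingers, y is the direction in which the jaws open and shut (so a half turn about z gives the same grasp; the last joint's range is limited). The gripper opens to 85 mm and grips with 20 to 120 N. Pads are 22 mm wide; open, the fingers measure 114 mm over their backs; the gripper's body (76 mm by 85 mm) begins 54 mm behind the grasp point. The pads swing forward as they close: fully open they stand 13 mm farther back than shut.
Start: joints at [-1.244, 0.477, 0.022, 1.555, -0.011, 1.109, -0.083], TCP at [0.284, 0.612, 0.231] pointing down, gripper open.
Joint ranges: [-2.96, 2.96], [-0.34, 2.1], [-1.41, 1.46], [0.24, 2.44], [-1.37, 4.51], [0.17, 1.92], [-2.96, 2.96]. Speed limits (rad/s): [2.39, 2.39, 3.14, 3.14, 3.14, 3.14, 3.14].

### API

Orientations are given as a unit quaternion [w, x, y, z].
In Python, from station import bot gives the robot as it stands.
- The arm moves only by the tool move_arm, never from a script. Its argument "commands" is text: rows parted by semicolons, each of 7 numbers parted by spaces: the opening, from 0 (shut) to 1 (fully open), then the shift along the tool's x, y, z in cm, then the turn, a rotation vector about the tool's x, y, z in degrees. In form: gripper tx ty tz rx ry rz; .... A call has 1 to 12 rows; each row shifts and turns the commanded pose from where the row before left it, along the tool's axes as they then stand; what a row does not reach is not made up. A row lasts 1/12 s, in which the tool goes at most 41.7 mm and 7.16 degrees, less where a joint would pass 70% of its speed; a pose out of reach is approached as far as the arm can. A call with a gripper value outside its range is refused whole. The fingers move at their own pace and stop on an object; "force" is the grip in N (left out, the last holds). Time passes only in rows, so rows that do not move let the fingers close. It gives the time, the measured TCP pose, the force and the opening at its end, in the units of the state.
- bot.get_obs(): the state, without advancing time (a new reading comes with each control period).
- bot.read_camera(name): name is "scene" or "side" or "wrist"; returns a dict with "img" (400x640x3 uint8, red, green, blue), "K" (3x3 intrinsics, pixels), "rvec" (rotation vector, rad) and "tvec" (3), from world to camera coordinates, as OpenCV has them; the wrist camera has in their place "hand_eye" (4x4, takes a point from camera to tool coordinates, whose origin is the TCP and whose axes are the flange's). Camera axes: x right, y down, z forward; pixel columns grow to the right and rows downward; lengths in m; the calibration is good to about 2 mm. A picture is of the moment at which its call begins: read the wrist's pose just before it. There is no depth.
- bot.hand_in(): hands the job in, once; it reports no verdict.
The state is a dict: "t": time; "q": joint angles; "joint_vel": joint speeds; "joint_torque": joint torques, N m; "eef_pos": TCP position; "tool_rot": TCP orientation; "contact_force": force on the tool from outside, world axes, zero at the start; "torque": the same for the moment, N m; "gripper_width": opening from 0.0 (shut) to 1.0 (fully open).
Only numpy, scipy, OpenCV 4.12 (cv2) and the standard library are available. Lean on these libraries where they do the work, as an engineer would, in place of code of your own. Each camera call takes 0.05 s, during which the arm holds its last target. There are 200 camera calls.

## Working session

There is one attempt and no reset: what is moved stays moved. The work goes in short steps, Python scripts to look and compute and a tool call to move; the robot and the scene stay as the last step left them, time stands still between calls to the robot, and variables do not carry over. Pictures are saved under pics/ and viewed, about 8 in all and at most 12, crops included, and the job is handed in when it is done.

Besides the shell and the picture viewer there is one more tool, called as name(argument=value, ...), one argument or row to a line, values as JSON. move_arm: Moves the arm, as the interface text tells. Its arguments: {"type":"object","properties":{"commands":{"type":"string"},"force":{"type":"number"}},"required":["commands"]}

```bash
ls; mkdir -p pics; cat > h.py <<'E'
import numpy as np, cv2
from station import bot
from scipy.spatial.transform import Rotation as R
def cam(n):
    o=bot.get_obs(); c=bot.read_camera(n)
    if 'rvec' in c:
        Rm=cv2.Rodrigues(np.array(c['rvec'],float))[0]; t=np.array(c['tvec'],float).ravel()
    else:
        T=np.eye(4); q=o['tool_rot']; T[:3,:3]=R.from_quat([q[1],q[2],q[3],q[0]]).as_matrix(); T[:3,3]=o['eef_pos']
        W=np.linalg.inv(T@np.array(c['hand_eye'])); Rm=W[:3,:3]; t=W[:3,3]
    return c['img'],np.array(c['K']),Rm,t
def ray(K,Rm,t,uv,z):
    d=Rm.T@np.linalg.inv(K)@np.array([uv[0],uv[1],1.]); o=-Rm.T@t
    return o+d*(z-o[2])/d[2]
def proj(K,Rm,t,p):
    c=Rm@np.array(p)+t; u=K@c; return u[:2]/u[2]
def save(n,img): cv2.imwrite('pics/'+n,img[:,:,::-1])
E
python3 - <<'E'
from h import *
for n in ['scene','side','wrist']:
    i,K,Rm,t=cam(n); np.savez(n+'0.npz',i=i,K=K,R=Rm,t=t)
    print(n,K[0,0],-Rm.T@t,Rm[2])
    save(n+'0.png',i)
o=bot.get_obs();print(o)
E
```

```text
pics
scene 478.49924858617845 [ 1.28342189 -0.5847644   1.50102715] [-0.44958458  0.35727111 -0.81867641]
side 389.5742362789691 [ 0.08149286 -0.59508594  0.95921793] [ 0.40315582  0.52222259 -0.75149781]
wrist 304.10676733585785 [0.20975048 0.64643518 0.37263793] [ 0.28806906 -0.13520368 -0.94801697]
{'t': 0.15, 'q': array([-1.24408081,  0.47759385,  0.02234637,  1.55622651, -0.01150227,
        1.10928618, -0.08308851]), 'joint_vel': array([-0.00053055, -0.00228097,  0.0004282 , -0.00032425, -0.0005156 ,
       -0.00091224, -0.00134568]), 'joint_torque': array([ 1.89670311e-03, -5.96925116e+01,  1.60956915e+00, -2.81491435e+01,
        1.25999789e-02,  6.49590816e-03,  2.54139331e-05]), 'eef_pos': array([0.28415164, 0.6117738 , 0.23055911]), 'tool_rot': array([-1.03209404e-04,  2.15685166e-01,  9.76462713e-01, -6.85175236e-04]), 'contact_force': array([-0.21734812,  0.51339543,  0.52480326]), 'torque': array([ 0.00052975, -0.01158914, -0.00666823]), 'gripper_width': 1.001410838129682}
```

View pics/scene0.png

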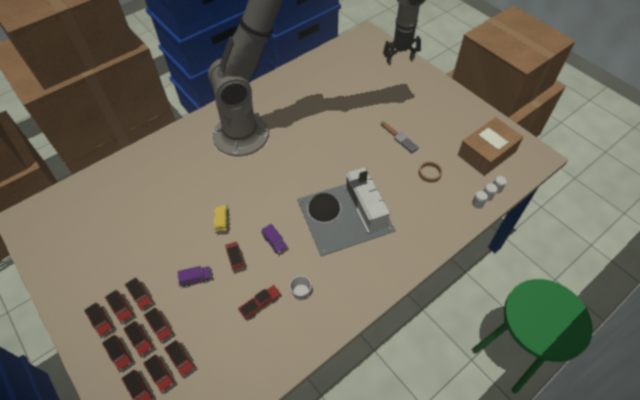

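View pics/side0.png

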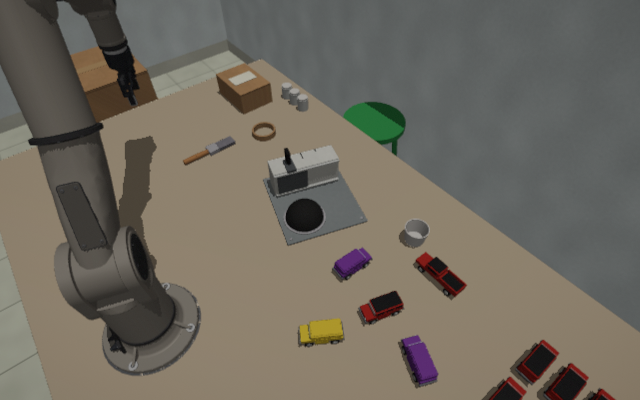

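```bash
python3 - <<'E'
from h import *
rows=[]
for n,vc,(x0,y0,x1,y1),sb in [('scene',(235,257),(200,225,290,285),(285,155,405,260)),('side',(381,307),(330,275,430,340),(255,130,375,250))]:
    d=np.load(n+'0.npz');i,K,Rm,t=d['i'],d['K'],d['R'],d['t']
    hsv=cv2.cvtColor(i,cv2.COLOR_RGB2HSV)
    red=((hsv[...,0]<8)|(hsv[...,0]>173))&(hsv[...,1]>150)&(hsv[...,2]>50)
    blk=(hsv[...,2]<45)
    m=np.zeros(red.shape,np.uint8);m[y0:y1,x0:x1]=(red|blk)[y0:y1,x0:x1]
    nl,lab,st,ce=cv2.connectedComponentsWithStats(m)
    for k in range(1,nl):
        if st[k,4]>80:
            pts=np.argwhere(lab==k)[:,::-1].astype(np.float32); r=cv2.minAreaRect(pts)
            print(n,'van',st[k],ce[k],ray(K,Rm,t,ce[k],.03)[:2])
            w=np.array([ray(K,Rm,t,p,.03)[:2] for p in pts]);ww=cv2.minAreaRect((w*1000).astype(np.float32));print(' rect mm',ww)
    b=np.zeros(red.shape,np.uint8);b[sb[1]:sb[3],sb[0]:sb[2]]=blk[sb[1]:sb[3],sb[0]:sb[2]]
    nl,lab,st,ce=cv2.connectedComponentsWithStats(b)
    for k in range(1,nl):
        if st[k,4]>40: print(n,'blk',st[k],ce[k],'z.035',ray(K,Rm,t,ce[k],.035)[:2],'z.145',ray(K,Rm,t,ce[k],.145)[:2])
    a=cv2.resize(i[y0:y1,x0:x1],None,fx=4,fy=4);c=cv2.resize(i[sb[1]:sb[3],sb[0]:sb[2]],None,fx=3,fy=3)
    h=max(a.shape[0],c.shape[0]);rows.append(np.hstack([np.pad(q,((0,h-q.shape[0]),(0,0),(0,0))) for q in (a,c)]))
w=max(r.shape[1] for r in rows)
im=np.vstack([np.pad(r,((0,0),(0,w-r.shape[1]),(0,0))) for r in rows]);s=min(1,600/im.shape[0],800/im.shape[1])
save('crop1.png',cv2.resize(im,None,fx=s,fy=s));print(s)
E
```

```text
scene blk [318 202  20  18  92] [330.93478261 213.04347826] z.035 [0.56103771 0.03080171] z.145 [ 0.61524016 -0.01538588]
side van [360 291  43  33 742] [381.96495957 306.69002695] [ 0.48122324 -0.33906668]
 rect mm ((480.1570739746094, -338.9872131347656), (57.54665756225586, 107.0792236328125), 72.14479064941406)
side blk [284 148   7  17  78] [287.08974359 157.15384615] z.035 [0.61668721 0.26620573] z.145 [0.55298862 0.16369518]
side blk [277 171  30  22 433] [292.13163972 181.63510393] z.035 [0.56066699 0.15918801] z.145 [0.5036359  0.06941466]
side blk [286 199  37  32 948] [303.90822785 214.94514768] z.035 [0.50573227 0.0225211 ] z.145 [ 0.45523949 -0.05098621]
0.8888888888888888
```

View pics/crop1.png

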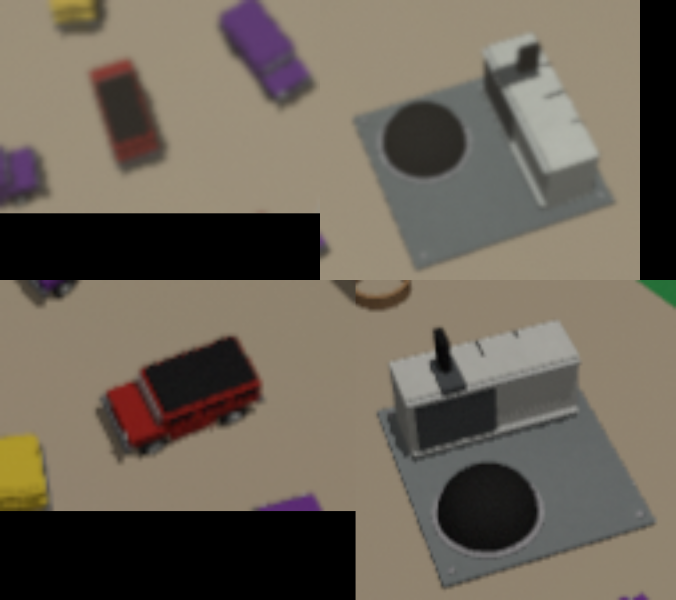

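move_arm(
  commands="1 -3.1 -2.6 -0.7 0 0 0;1 -3.1 -2.6 -0.7 0 0 0;1 -3.1 -2.6 -0.7 0 0 0;1 -3.1 -2.6 -0.7 0 0 0;1 -3.1 -2.6 -0.7 0 0 0;1 -3.1 -2.6 -0.7 0 0 0;1 -3.1 -2.6 -0.7 0 0 0;1 -3.1 -2.6 -0.7 0 0 0;1 -3.1 -2.6 -0.7 0 0 0;1 -3.1 -2.6 -0.7 0 0 0;1 -3.1 -2.6 -0.7 0 0 0;1 -3.1 -2.6 -0.7 0 0 0",
)

```text
t: 1.15
eef_pos: [0.4906, 0.1705, 0.3157]
tool_rot: [-0.0, 0.216, 0.976, 0.0]
contact_force: [1.0, -0.6, 0.6]
gripper_width: 0.998
```

```bash
python3 - <<'E'
from h import *
o=bot.get_obs();print(o['q'],o['eef_pos'],o['tool_rot'],o['t'])
i,K,Rm,t=cam('wrist'); np.savez('wrist1.npz',i=i,K=K,R=Rm,t=t);save('wrist1.png',i)
E
```

```text
[-0.67857338  0.14032986  0.25230854  1.83041398 -0.03809266  1.17540373
  0.7220776 ] [0.49055414 0.17049212 0.31566545] [-3.24870683e-05  2.15667721e-01  9.76466804e-01  1.18390034e-04] 1.15
```

View pics/wrist1.png

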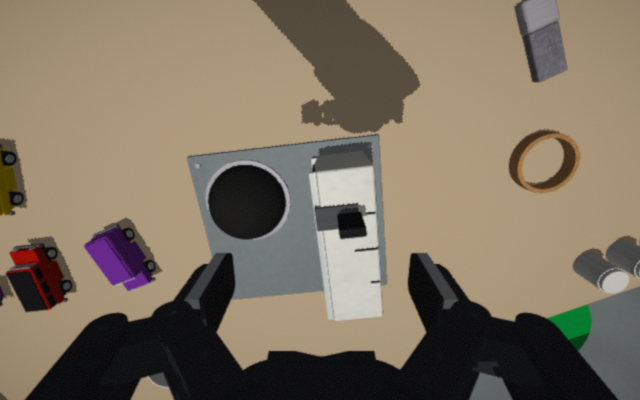

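```bash
cat > st.py <<'E'
from h import *
from scipy.optimize import least_squares
d=np.load('wrist1.npz');i,K,Rm,t=d['i'],d['K'],d['R'],d['t']
g=cv2.cvtColor(i,cv2.COLOR_RGB2GRAY)
for n,c in dict(A=(188,157),B=(378,135),C=(386,283),D=(234,299)).items():
    p=cv2.cornerSubPix(g,np.array([[c]],np.float32),(5,5),(-1,-1),(3,50,.01))[0,0]; print(n,p,ray(K,Rm,t,p,.008))
for n,c in dict(H1=(371,166),H2=(383,317),H3=(330,321),H4=(311,171)).items():
    p=cv2.cornerSubPix(g,np.array([[c]],np.float32),(5,5),(-1,-1),(3,50,.01))[0,0]; print(n,p,ray(K,Rm,t,p,.108))
m=np.zeros(g.shape,np.uint8);m[150:250,195:305]=g[150:250,195:305]<55
nl,lab,s,ce=cv2.connectedComponentsWithStats(m);k=lab[200,248];print(s[k])
cs=max(cv2.findContours((lab==k).astype(np.uint8),0,1)[0],key=cv2.contourArea)[:,0]
o=-Rm.T@t
def f(x):
    C=np.array([x[0],x[1],.008]);r=[]
    for p in cs:
        v=Rm.T@np.linalg.inv(K)@np.array([p[0],p[1],1.]);v/=np.linalg.norm(v)
        q=o+v*((C-o)@v)
        if q[2]>.008: r.append(np.linalg.norm(q-C)-.06)
        else: r.append(np.linalg.norm((o+v*(.008-o[2])/v[2]-C)[:2])-.06)
    return r
s=least_squares(f,ray(K,Rm,t,(247,200),.03)[:2],loss='soft_l1',f_scale=.002);print('dome',s.x,'rms',np.sqrt(np.mean(np.square(f(s.x)))))
for (x0,y0,x1,y1) in [(362,205,381,222),(352,240,382,256),(368,276,384,288)]:
    sub=g[y0:y1,x0:x1];mm=sub<110;pp=np.argwhere(mm)[:,::-1]+[x0,y0]; print('mark',len(pp),pp.mean(0),ray(K,Rm,t,pp.mean(0),.108))
E
python3 st.py
python3 - <<'E'
from h import *
d=np.load('wrist1.npz');save('c2.png',cv2.resize(d['i'][125:330,180:400],None,fx=2.9,fy=2.9,interpolation=cv2.INTER_CUBIC))
E
```

```text
A [186.55782 155.56308] [ 0.41313835 -0.01532034  0.008     ]
B [376.30048 132.20155] [0.50041295 0.25502452 0.008     ]
C [386. 283.] [0.74742457 0.17543529 0.008     ]
D [229.59204 300.64908] [ 0.6652219  -0.08852836  0.008     ]
H1 [371.93433 165.38669] [0.5154182  0.22505138 0.108     ]
H2 [381.56128 315.8407 ] [0.72154442 0.15703362 0.108     ]
H3 [330.45435 319.01736] [0.69636249 0.08979859 0.108     ]
H4 [311.04193 172.40207] [0.49296475 0.15640914 0.108     ]
[ 209  165   76   74 4416]
dome [0.51520825 0.03168297] rms 0.002526348264744001
mark 51 [365.25490196 212.52941176] [0.56744078 0.19532014 0.108     ]
mark 48 [368.1875     248.66666667] [0.61558972 0.17973702 0.108     ]
mark 18 [375.77777778 281.33333333] [0.66555942 0.17048511 0.108     ]
```

View pics/c2.png

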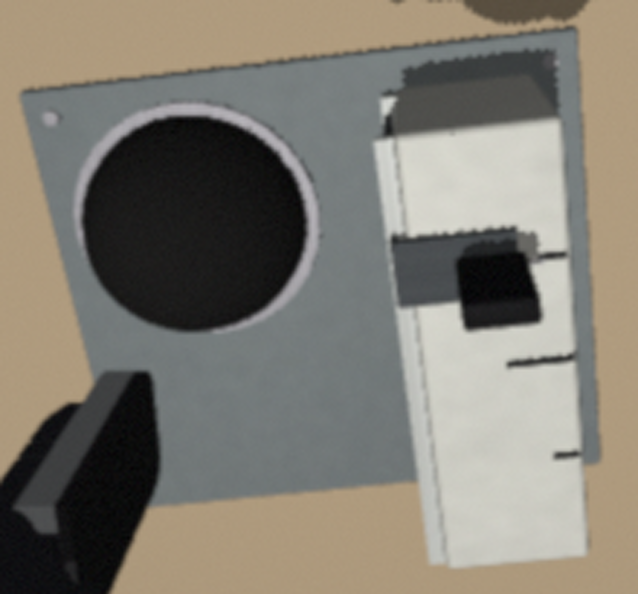

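move_arm(
  commands="1 -3.2 -2.3 0 0 0 0;1 -3.2 -2.3 0 0 0 0;1 -3.2 -2.3 0 0 0 0;1 -3.2 -2.3 0 0 0 0;1 -3.2 -2.3 0 0 0 0;1 0 0 0 0 0 0;1 0 0 0 0 0 0",
)

```text
t: 1.78
eef_pos: [0.5873, -0.0019, 0.3148]
tool_rot: [-0.0, 0.218, 0.976, -0.001]
contact_force: [-0.7, 0.6, 0.6]
gripper_width: 1.0
```

```bash
cat > st2.py <<'E'
from h import *
from scipy.optimize import least_squares
i,K,Rm,t=cam('wrist'); np.savez('wrist2.npz',i=i,K=K,R=Rm,t=t);save('wrist2.png',i)
g=cv2.cvtColor(i,cv2.COLOR_RGB2GRAY);o=-Rm.T@t
print('cam',o,'dome px',proj(K,Rm,t,(.514,.031,.04)))
u,v=proj(K,Rm,t,(.514,.031,.04)).astype(int)
nl,lab,s,ce=cv2.connectedComponentsWithStats((g<55).astype(np.uint8));k=lab[v,u];print(s[k])
cs=max(cv2.findContours((lab==k).astype(np.uint8),0,1)[0],key=cv2.contourArea)[:,0]
def f(x):
    C=np.array([x[0],x[1],.008]);r=[]
    for p in cs:
        v=Rm.T@np.linalg.inv(K)@np.array([p[0],p[1],1.]);v/=np.linalg.norm(v)
        q=o+v*((C-o)@v)
        if q[2]>.008: r.append(np.linalg.norm(q-C)-.06)
        else: r.append(np.linalg.norm((o+v*(.008-o[2])/v[2]-C)[:2])-.06)
    return r
s=least_squares(f,[.514,.031],loss='soft_l1',f_scale=.002);print('dome',s.x,'rms',np.sqrt(np.mean(np.square(f(s.x)))))
hsv=cv2.cvtColor(i,cv2.COLOR_RGB2HSV)
red=((hsv[...,0]<8)|(hsv[...,0]>173))&(hsv[...,1]>150)&(hsv[...,2]>50)
nl,lab,s,ce=cv2.connectedComponentsWithStats(red.astype(np.uint8))
for k in range(1,nl):
    if s[k,4]>60: print('red',s[k],ce[k],ray(K,Rm,t,ce[k],.035))
E
python3 st2.py
```

```text
cam [0.51311168 0.03318266 0.45707246] dome px [320.19699391  93.5292898 ]
[ 280   47   85   89 5881]
dome [0.51479059 0.03330793] rms 0.0021766513030571245
red [  53  149   59   70 1448] [ 86.95787293 175.9019337 ] [ 0.47309753 -0.32010785  0.035     ]
red [ 100  266   87   48 1187] [153.26874473 285.58887953] [ 0.66706689 -0.34182552  0.035     ]
red [  0 323  40  51 965] [ 18.80621762 349.11917098] [ 0.67545801 -0.63432345  0.035     ]
red [  0 372  12  10  70] [  4.11428571 376.35714286] [ 0.71301456 -0.70407038  0.035     ]
```

View pics/wrist2.png

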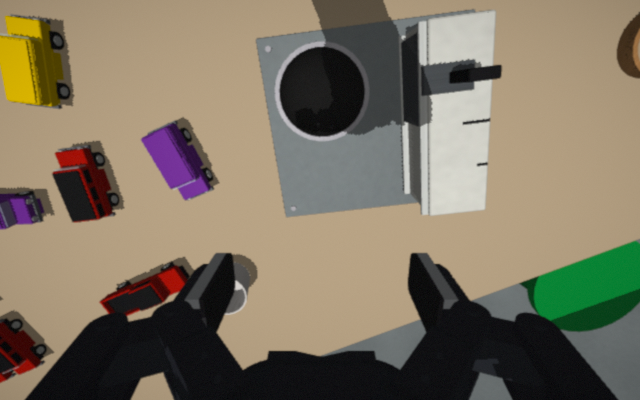

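move_arm(
  commands="0.75 -1.4 -3.9 0 0 0 0;0.75 -1.4 -3.9 0 0 0 0;0.75 -1.4 -3.9 0 0 0 0;0.75 -1.4 -3.9 0 0 0 0;0.75 -1.4 -3.9 0 0 0 0;0.75 -1.4 -3.9 0 0 0 0;0.75 -1.4 -3.9 0 0 0 0;0.75 -1.4 -3.9 0 0 0 0;0.75 -1.4 -3.9 0 0 0 0;0.75 0 0 0 0 0 0;0.75 0 0 0 0 0 0",
)

```text
t: 2.75
eef_pos: [0.5525, -0.3718, 0.3149]
tool_rot: [-0.0, 0.217, 0.976, -0.0]
contact_force: [-0.1, 1.0, -0.5]
gripper_width: 0.748
```

```bash
cat > van.py <<'E'
from h import *
o=bot.get_obs();print(o['eef_pos'],o['tool_rot'],o['q'])
i,K,Rm,t=cam('wrist'); save('wrist3.png',i);np.savez('wrist3.npz',i=i,K=K,R=Rm,t=t)
hsv=cv2.cvtColor(i,cv2.COLOR_RGB2HSV);print('cam',-Rm.T@t)
u,v=proj(K,Rm,t,(.478,-.335,.05)).astype(int);print(u,v)
red=((hsv[...,0]<8)|(hsv[...,0]>173))&(hsv[...,1]>150)&(hsv[...,2]>50)
blk=hsv[...,2]<60
nl,lab,s,ce=cv2.connectedComponentsWithStats(red.astype(np.uint8))
for k in range(1,nl):
    if s[k,4]>60: print('red',s[k],ce[k],ray(K,Rm,t,ce[k],.035))
m=np.zeros(red.shape,np.uint8);m[v-70:v+70,u-70:u+70]=blk[v-70:v+70,u-70:u+70]
nl,lab,s,ce=cv2.connectedComponentsWithStats(m)
for k in range(1,nl):
    if s[k,4]>60:
        w=np.array([ray(K,Rm,t,p,.053)[:2]*1000 for p in np.argwhere(lab==k)[:,::-1]],np.float32)
        print('blk',s[k],ce[k],cv2.minAreaRect(w))
E
python3 van.py
```

```text
[ 0.55253033 -0.37183505  0.31485481] [-3.97838993e-04  2.17201663e-01  9.76126666e-01 -1.03405510e-04] [ 0.13669316  0.43541599  0.52187204  1.50232893 -0.22187732  1.2638317
  1.81841382]
cam [ 0.47830236 -0.33708788  0.45715789]
322 91
red [301  51  40  84 909] [319.37293729  75.77887789] [ 0.45887275 -0.33051183  0.035     ]
red [  55  102   71   79 1590] [ 97.84779874 143.17295597] [ 0.40775026 -0.64578813  0.035     ]
red [   0  124   88   94 2846] [ 41.39037245 174.32080112] [ 0.40947424 -0.74737291  0.035     ]
red [ 107  188   70   67 1226] [151.83523654 220.38743883] [ 0.53605493 -0.64577885  0.035     ]
red [ 312  193   93   61 1489] [363.47212895 218.36803224] [ 0.66805422 -0.35544704  0.035     ]
red [  32  206  109   81 2359] [ 95.8643493  246.54980924] [ 0.53592829 -0.75033648  0.035     ]
red [161 260  51  34 624] [189.35737179 274.95512821] [ 0.64072615 -0.64668999  0.035     ]
red [  90  276   88   44 1013] [135.35439289 295.78677196] [ 0.63674191 -0.7491404   0.035     ]
blk [ 306   73   34   60 1581] [322.47754586 102.93927894] ((491.39068603515625, -341.6402587890625), (35.574798583984375, 71.1847915649414), 72.45932006835938)
```

View pics/wrist3.png

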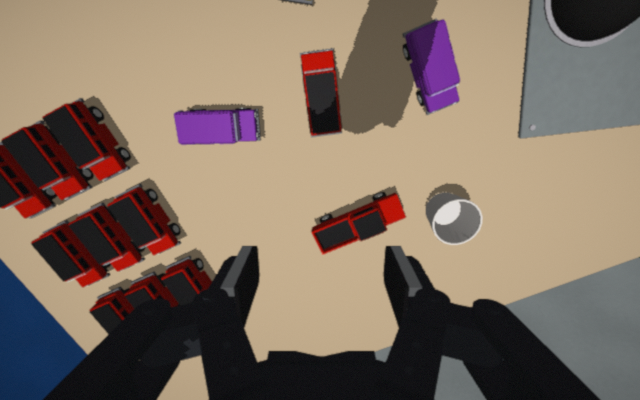

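```bash
python3 - <<'E'
from h import *
d=np.load('wrist3.npz');i,K,Rm,t=d['i'],d['K'],d['R'],d['t']
hsv=cv2.cvtColor(i,cv2.COLOR_RGB2HSV)
red=((hsv[...,0]<8)|(hsv[...,0]>173))&(hsv[...,1]>120)&(hsv[...,2]>40)
a=np.radians(162.5);f=np.array([np.cos(a),np.sin(a)]);n=np.array([f[1],-f[0]])
blk=hsv[...,2]<60
P=np.argwhere(red)[:,::-1];P=P[(P[:,0]>295)&(P[:,0]<346)&(P[:,1]<142)]
for z in (.03,.035,.053):
    w=np.array([ray(K,Rm,t,p,z)[:2] for p in P])-[.4914,-.3416]
    print(z,'along',np.percentile(w@f,[0,1,99,100]),'across',np.percentile(w@n,[0,1,99,100]))
    bon=w[(w@f)>.045]; print(' bonnet across mean',np.percentile(bon@n,[2,98]),(bon@n).mean())
E
```

```text
0.03 along [-0.04039107 -0.03940553  0.06286115  0.06337131] across [-0.02161998 -0.02122704  0.02193737  0.02239196]
 bonnet across mean [-0.01960133  0.02088672] 0.0005978568048753995
0.035 along [-0.03975618 -0.03878218  0.06228744  0.06279163] across [-0.02136264 -0.0209743   0.02168486  0.02213412]
 bonnet across mean [-0.01938805  0.02053505] 0.0005600663625008784
0.053 along [-0.03747059 -0.03653812  0.06022209  0.06070478] across [-0.02043623 -0.02006445  0.02077581  0.02120592]
 bonnet across mean [-0.01853527  0.01966382] 0.0005689574426378042
```

move_arm(
  commands="0.75 0 0 0 0 0 -3.75;0.75 0 0 0 0 0 -3.75;0.75 4 0.5 0 0 0 0;0.75 4 0.5 0 0 0 0;0.75 0 0 3.5 0 0 0;0.75 0 0 3.5 0 0 0;0.75 0 0 3.5 0 0 0;0.75 0 0 3.5 0 0 0;0.75 0 0 3.5 0 0 0;0.75 0 0 3.5 0 0 0;0.75 0 0 3.5 0 0 0;0.75 0 0 0 0 0 0",
)

```text
t: 3.8
eef_pos: [0.4778, -0.3308, 0.0642]
tool_rot: [-0.005, 0.149, 0.989, 0.003]
contact_force: [-0.6, 0.9, -1.1]
gripper_width: 0.751
```

```bash
python3 - <<'E'
from h import *
o=bot.get_obs();print(o['eef_pos'],o['tool_rot'],o['q'])
for n in ['wrist','side']:
    i,K,Rm,t=cam(n); np.savez(n+'4.npz',i=i,K=K,R=Rm,t=t)
    if n=='wrist': a=i
    else: b=cv2.resize(i[240:370,310:450],(431,400))
save('c4.png',cv2.resize(np.hstack([a,b]),None,fx=.745,fy=.745))
E
```

```text
[ 0.47775918 -0.33082301  0.06422736] [-0.00503474  0.1488513   0.98884276  0.00281693] [ 0.20445118  0.56855006  0.39070481  1.92539237 -0.3184527   0.71977139
  2.05591275]
```

View pics/c4.png

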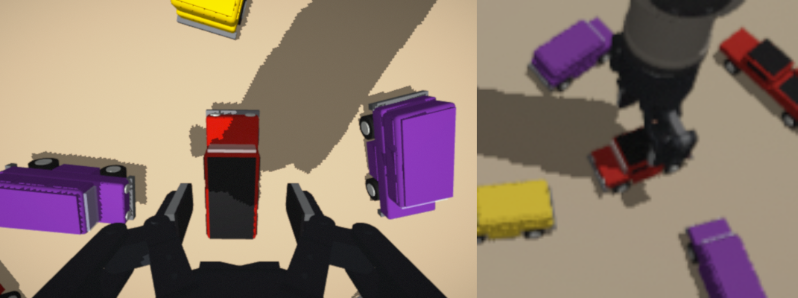

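```bash
python3 - <<'E'
from h import *
d=np.load('wrist4.npz');i,K,Rm,t=d['i'],d['K'],d['R'],d['t']
hsv=cv2.cvtColor(i,cv2.COLOR_RGB2HSV)
red=((hsv[...,0]<8)|(hsv[...,0]>173))&(hsv[...,1]>120)&(hsv[...,2]>40)
P=np.argwhere(red)[:,::-1];P=P[(P[:,0]>265)&(P[:,0]<360)&(P[:,1]>140)&(P[:,1]<325)]
blk=(hsv[...,2]<60).astype(np.uint8);blk[:,:270]=0;blk[:,355:]=0;blk[325:]=0;blk[:195]=0
nl,lab,s,ce=cv2.connectedComponentsWithStats(blk);k=lab[250,310];print(s[k])
w=np.array([ray(K,Rm,t,p,.053)[:2]*1000 for p in np.argwhere(lab==k)[:,::-1]],np.float32);r=cv2.minAreaRect(w);print('roof',r)
a=np.radians(162.5);f=np.array([np.cos(a),np.sin(a)]);n=np.array([f[1],-f[0]]);c=np.array([.4795,-.3378])
for z in (.03,.053):
    q=np.array([ray(K,Rm,t,p,z)[:2] for p in P])-c
    print(z,'along',np.percentile(q@f,[0,1,99,100]),'across',np.percentile(q@n,[0,1,99,100]))
g=cv2.cvtColor(i,cv2.COLOR_RGB2GRAY)
print('front col',[int(x) for x in g[135:165,315]],'front bumper pt',[ray(K,Rm,t,(315,v),.015)[:2]@f-c@f for v in (145,148,152)])
E
```

```text
[ 278  211   66  109 6635]
roof ((489.87799072265625, -340.9100341796875), (35.50142288208008, 71.4284439086914), 72.19483184814453)
0.03 along [-0.06594454 -0.0608519   0.05113031  0.05180242] across [-0.02401362 -0.02340492  0.0227787   0.02333127]
0.053 along [-0.04646214 -0.04202998  0.05542898  0.05601392] across [-0.02024885 -0.0197191   0.02047485  0.02095576]
front col [210, 206, 180, 120, 110, 111, 112, 110, 110, 110, 109, 99, 83, 103, 144, 150, 147, 124, 72, 41, 39, 39, 43, 43, 46, 44, 47, 45, 47, 45] front bumper pt [np.float64(0.054664858067740574), np.float64(0.05276630593607523), np.float64(0.050216862024272224)]
```

move_arm(
  commands="0.75 -0.3 -0.6 0 0 0 0;0.75 0 0 0 0 0 0;0.75 0 0 0 0 0 0",
)

```text
t: 4.15
eef_pos: [0.4826, -0.3449, 0.0727]
tool_rot: [0.002, 0.152, 0.988, -0.001]
contact_force: [-0.4, -0.0, -0.0]
gripper_width: 0.753
```

move_arm(
  commands="0.75 0.55 0.6 0 0 0 0;0.75 0 0 0 0 0 0;0.75 0 0 0.2 0 0 0;0.75 0 0 0 0 0 0",
)

```text
t: 4.48
eef_pos: [0.4776, -0.3359, 0.0683]
tool_rot: [0.0, 0.151, 0.989, 0.0]
contact_force: [-0.1, -0.5, 0.9]
gripper_width: 0.747
```

move_arm(
  commands="0.75 -0.2 -0.1 0.8 0 0 0;0.75 0 0 1 0 0 0;0.75 0 0 1 0 0 0;0.75 0 0 1 0 0 0;0.75 0 0 1 0 0 0;0.75 0 0 0 0 0 0;0.75 0 0 0 0 0 0;0.75 0 0 0 0 0 0",
)

```text
t: 5.15
eef_pos: [0.4793, -0.3381, 0.0203]
tool_rot: [-0.0, 0.151, 0.988, -0.0]
contact_force: [0.6, -0.1, 0.2]
gripper_width: 0.749
```

Exactly on target; close.

move_arm(
  commands="0.3 0 0 0 0 0 0;0.3 0 0 0 0 0 0;0.3 0 0 0 0 0 0;0.3 0 0 0 0 0 0;0.3 0 0 0 0 0 0;0.3 0 0 0 0 0 0;0.3 0 0 -1 0 0 0;0.3 0 0 -1 0 0 0;0.3 0 0 -2 0 0 0;0.3 0 0 -3 0 0 0;0.3 0 0 0 0 0 0;0.3 0 0 0 0 0 0",
  force=40,
)

```text
t: 6.15
eef_pos: [0.4804, -0.3386, 0.0925]
tool_rot: [0.002, 0.151, 0.988, -0.001]
contact_force: [0.6, 0.7, -1.6]
gripper_width: 0.486
```

move_arm(
  commands="0.3 0 0 -3 0 0 0;0.3 0 1.5 -3 0 0 0;0.3 0.9 3.3 0 0 0 0;0.3 0.9 3.5 0 0 0 0;0.3 0.9 3.5 0 0 0 0;0.3 0.9 3.5 0 0 0 0;0.3 0.9 3.5 0 0 0 0;0.3 0.9 3.5 0 0 0 0;0.3 0.9 3.5 0 0 0 0;0.3 0.9 3.5 0 0 0 0;0.3 0.5 3 0 0 0 0;0.3 0 1 0 0 0 0",
)

```text
t: 7.15
eef_pos: [0.5047, 0.0087, 0.1494]
tool_rot: [-0.001, 0.148, 0.989, 0.001]
contact_force: [-0.1, 0.5, -1.2]
gripper_width: 0.486
```

move_arm(
  commands="0.3 0 0 0 0 0 0;0.3 0 0 0 0 0 0;0.3 0 0 0 0 0 0;0.3 0 0 0 0 0 0",
)

```text
t: 7.48
eef_pos: [0.5049, 0.0008, 0.1501]
tool_rot: [-0.0, 0.153, 0.988, -0.0]
contact_force: [-1.1, -0.6, -1.5]
gripper_width: 0.479
```

```bash
python3 - <<'E'
from h import *
o=bot.get_obs();print(o['t'],o['eef_pos'],o['tool_rot'],o['q'],o['contact_force'])
a=np.radians(162.5);f=np.array([np.cos(a),np.sin(a)]);n=np.array([f[1],-f[0]])
dd=np.array([.5145,.0315])-o['eef_pos'][:2];print('tool x,y cm',dd@f*100,dd@n*100)
i,K,Rm,t=cam('wrist');np.savez('wrist5.npz',i=i,K=K,R=Rm,t=t)
i2,K2,R2,t2=cam('side');np.savez('side5.npz',i=i2,K=K2,R=R2,t=t2)
save('c5.png',cv2.resize(np.hstack([i,cv2.resize(i2[80:260,230:400],(378,400))]),None,fx=.78,fy=.78))
E
```

```text
7.4833 [0.50494346 0.00084747 0.15007554] [-3.01074781e-04  1.52883237e-01  9.88244128e-01 -4.10375092e-04] [-0.45010617  0.31382403  0.39014394  2.05616575 -0.16326762  0.80129371
  1.30077569] [-1.1262369  -0.59190434 -1.5096215 ]
tool x,y cm 0.010315981220245364 3.210754181246737
```

View pics/c5.png

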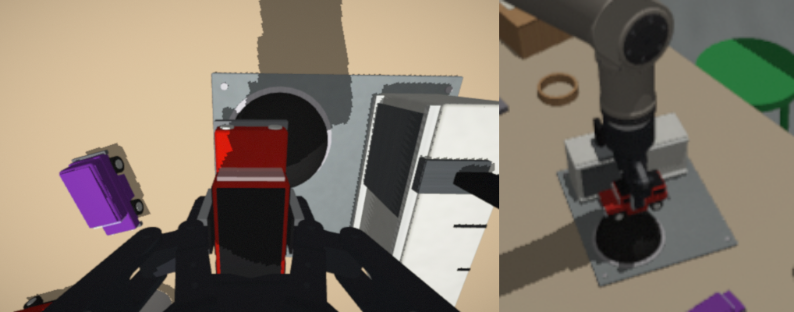

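move_arm(
  commands="0.3 0 1.6 0 0 0 0;0.3 0 1.6 0 0 0 0;0.3 0 0 1.5 0 0 0;0.3 0 0 1.5 0 0 0;0.3 0 0 1.5 0 0 0;0.3 0 0 1 0 0 0;0.3 0 0 0.5 0 0 0;0.3 0 0 0 0 0 0;0.3 0 0 0 0 0 0;0.3 0 0 0 0 0 0;0.3 0 0 0 0 0 0",
)

```text
t: 8.5
eef_pos: [0.5156, 0.0334, 0.0911]
tool_rot: [0.001, 0.151, 0.988, 0.0]
contact_force: [-0.9, -0.8, -1.1]
gripper_width: 0.483
```

move_arm(
  commands="0.3 0 -0.2 0.4 0 0 0;0.3 0 0 0.3 0 0 0;0.3 0 0 0.1 0 0 0;0.3 0 0 0 0 0 0;0.3 0 0 0 0 0 0;0.3 0 0 0 0 0 0",
)

```text
t: 9.0
eef_pos: [0.5144, 0.0316, 0.0823]
tool_rot: [-0.0, 0.151, 0.988, 0.0]
contact_force: [0.0, 0.0, -0.9]
gripper_width: 0.485
```

move_arm(
  commands="0.3 0 0 0.1 0 0 0;0.3 0 0 0 0 0 0;0.3 0 0 0 0 0 0;0.3 0 0 0 0 0 0",
)

```text
t: 9.33
eef_pos: [0.5146, 0.0316, 0.0818]
tool_rot: [0.0, 0.151, 0.988, 0.0]
contact_force: [-1.5, -0.9, 4.9]
gripper_width: 0.481
```

move_arm(
  commands="0.3 0 0 -0.05 0 0 0;0.3 0 0 0 0 0 0;0.51 0 0 0 0 0 0;0.53 0 0 0 0 0 0;0.55 0 0 0 0 0 0;0.56 0 0 0 0 0 0;0.56 0 0 0 0 0 0;0.56 0 0 0 0 0 0;0.56 0 0 0 0 0 0;0.56 0 0 0 0 0 0",
)

```text
t: 10.17
eef_pos: [0.5144, 0.0315, 0.0818]
tool_rot: [-0.0, 0.151, 0.988, 0.0]
contact_force: [-0.1, -0.3, 0.2]
gripper_width: 0.564
```

```bash
python3 - <<'E'
from h import *
o=bot.get_obs();print(o['t'],o['eef_pos'],o['contact_force'],o['gripper_width'])
c=[]
for n,b in (('wrist',None),('side',(260,150,350,250)),('scene',(290,150,400,250))):
    i,K,Rm,t=cam(n);np.savez(n+'6.npz',i=i,K=K,R=Rm,t=t)
    if b: i=i[b[1]:b[3],b[0]:b[2]]
    c.append(cv2.resize(i,(int(i.shape[1]*400/i.shape[0]),400),interpolation=cv2.INTER_CUBIC))
im=np.hstack(c);s=800/im.shape[1];save('c6.png',cv2.resize(im,(800,int(400*s))))
E
```

```text
10.1667 [0.51440029 0.03149604 0.08178377] [-0.10838748 -0.34305611  0.23398683] 0.5640450722521463
```

View pics/c6.png

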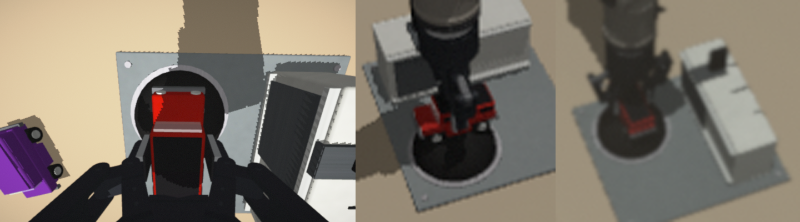

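```bash
cat > tm.py <<'E'
from h import *
import sys
A=cv2.cvtColor(np.load('wrist5.npz')['i'],cv2.COLOR_RGB2GRAY)
def cmp(f):
    B=cv2.cvtColor(np.load(f)['i'],cv2.COLOR_RGB2GRAY)
    for nm,(x0,y0,x1,y1) in dict(bonnetL=(268,148,320,175),bonnetR=(330,148,378,175),screen=(268,205,378,245)).items():
        r=cv2.matchTemplate(B[y0-45:y1+45,x0-45:x1+45],A[y0:y1,x0:x1],5);_,v,_,p=cv2.minMaxLoc(r);print(nm,round(v,3),p[0]-45,p[1]-45)
cmp(sys.argv[1])
def pt(p): # tool-frame point -> shift for 1mm rise, using camera fixed to the tool
    d=np.load('wrist5.npz');return proj(d['K'],d['R'],d['t'],p)
o=np.array([.50494,.00085,.15-.0203]);f=np.array([-.9537,.3007,0])
for x in (.05,.02): print('px row at',x,pt(o+f*x+[0,0,.035]),'1mm up',pt(o+f*x+[0,0,.036])-pt(o+f*x+[0,0,.035]))
E
python3 tm.py wrist6.npz
```

```text
bonnetL 0.753 11 34
bonnetR 0.966 0 4
screen 0.693 8 6
px row at 0.05 [320.7818858  170.49592836] 1mm up [-0.00392829  0.56931053]
px row at 0.02 [320.85204486 233.56363355] 1mm up [-0.00318462  0.95829982]
```

```bash
python3 - <<'E'
from h import *
for f in ('wrist5','wrist6'):
    i=np.load(f+'.npz')['i'];hsv=cv2.cvtColor(i,cv2.COLOR_RGB2HSV)
    red=((hsv[...,0]<8)|(hsv[...,0]>173))&(hsv[...,1]>110)&(hsv[...,2]>25)
    red[:,:255]=0;red[:,395:]=0
    print(f,'rows:L R',[(r,int(np.where(red[r])[0].min()),int(np.where(red[r])[0].max())) for r in list(range(156,225,6))+list(range(232,346,12)) if red[r].any()])
    for c in (340,355): print(' col',c,[int(x) for x in i[145:245,c].mean(1)])
E
```

```text
wrist5 rows:L R [(162, 301, 342), (168, 276, 368), (174, 275, 369), (180, 275, 368), (186, 276, 368), (192, 276, 368), (198, 276, 367), (204, 277, 367), (210, 277, 367), (216, 277, 366), (222, 278, 366), (232, 274, 369), (244, 272, 371), (256, 272, 370), (268, 273, 369), (280, 274, 369), (292, 274, 368), (304, 275, 367), (316, 276, 366), (328, 277, 364), (340, 277, 365)]
 col 340 [20, 20, 21, 21, 22, 20, 21, 27, 38, 53, 60, 65, 66, 68, 67, 65, 62, 49, 41, 40, 39, 37, 42, 42, 41, 45, 45, 44, 46, 39, 43, 44, 45, 42, 45, 44, 44, 46, 45, 43, 44, 44, 44, 45, 43, 46, 45, 45, 44, 45, 45, 47, 42, 45, 44, 44, 44, 46, 43, 42, 43, 42, 44, 40, 42, 42, 43, 43, 46, 54, 71, 81, 82, 81, 79, 79, 77, 76, 78, 78, 79, 100, 134, 159, 161, 159, 136, 77, 47, 44, 41, 42, 46, 46, 43, 38, 26, 16, 18, 18]
 col 355 [18, 21, 20, 20, 20, 21, 21, 26, 40, 52, 58, 63, 66, 67, 73, 86, 96, 97, 105, 113, 106, 73, 47, 41, 42, 45, 44, 45, 44, 44, 43, 43, 42, 44, 44, 46, 45, 43, 45, 46, 45, 44, 46, 44, 43, 42, 46, 45, 42, 43, 44, 46, 47, 48, 45, 45, 44, 46, 45, 44, 44, 42, 45, 46, 46, 45, 49, 45, 48, 56, 71, 82, 82, 82, 8
[... 603 characters left out ...]
49, 48, 48, 47, 48, 47, 49, 47, 47, 50, 50, 49, 47, 48, 50, 50, 47, 47, 48, 48, 49, 49, 48, 49, 47, 49, 47, 50, 47, 48, 49, 51, 47, 46, 50, 50, 48, 47, 50, 48, 50, 51, 70, 88, 89, 89, 87, 85, 85, 82, 84, 84, 84, 84, 85, 96, 135, 170, 173, 171, 151, 100, 56, 47, 50, 47, 48, 50]
 col 355 [23, 21, 20, 22, 22, 23, 21, 20, 25, 24, 33, 48, 58, 61, 66, 71, 71, 73, 85, 102, 106, 106, 110, 117, 121, 102, 58, 49, 49, 46, 48, 48, 50, 47, 48, 47, 47, 49, 46, 49, 49, 48, 50, 48, 50, 51, 47, 51, 50, 48, 49, 49, 48, 49, 48, 47, 48, 49, 46, 49, 46, 47, 50, 45, 51, 49, 49, 50, 46, 49, 47, 50, 49, 52, 66, 82, 88, 87, 87, 85, 84, 84, 85, 84, 85, 84, 83, 90, 127, 168, 174, 171, 160, 121, 63, 47, 44, 49, 48, 51]
```

move_arm(
  commands="0.58 0 0 0 0 0 0;0.6 0 0 0 0 0 0;0.6 0 0 0 0 0 0;0.6 0 0 0 0 0 0;0.6 0 0 0 0 0 0;0.6 0 0 0 0 0 0",
)

```text
t: 10.82
eef_pos: [0.5144, 0.0315, 0.0818]
tool_rot: [0.0, 0.151, 0.988, 0.0]
contact_force: [0.1, -0.8, 0.9]
gripper_width: 0.602
```

```bash
python3 - <<'E'
from h import *
i,K,Rm,t=cam('wrist');np.savez('wrist7.npz',i=i,K=K,R=Rm,t=t)
for f in ('wrist5','wrist6','wrist7'):
    i=np.load(f+'.npz')['i'];hsv=cv2.cvtColor(i,cv2.COLOR_RGB2HSV)
    red=((hsv[...,0]<8)|(hsv[...,0]>173))&(hsv[...,1]>110)&(hsv[...,2]>25)
    red[:,:255]=0;red[:,395:]=0
    def w(r0,r1): return np.mean([np.ptp(np.where(red[r])[0]) for r in range(r0,r1)])
    L=np.mean([np.where(red[r])[0].min()for r in range(180,215)]);Rr=np.mean([np.where(red[r])[0].max()for r in range(180,215)])
    col=i[:,345:362].mean((1,2));
    e=lambda a,b:a+np.interp(.5,*(lambda s:((np.cumsum(s)/s.sum()),np.arange(len(s))))(np.abs(np.diff(col[a:b]))**2))
    print(f,'bonnet w',w(178,190),w(200,212),'roof w',w(250,262),w(300,320),w(330,342),'LR',L,Rr,'col rows',e(150,159),e(212,223),e(223,229),e(229,241))
E
```

```text
wrist5 bonnet w 92.75 90.41666666666667 roof w 98.0 91.45 87.58333333333333 LR 276.14285714285717 367.45714285714286 col rows 152.08220192404232 213.55650545457078 225.5674956605506 230.8322863733057
wrist6 bonnet w 95.16666666666667 92.83333333333333 roof w 99.08333333333333 90.55 86.0 LR 273.54285714285714 367.22857142857146 col rows 154.5205794737315 218.13279300265842 223.0 236.8853988076235
wrist7 bonnet w 95.25 92.83333333333333 roof w 99.0 90.55 86.0 LR 273.51428571428573 367.22857142857146 col rows 154.49756559297765 218.01477771996764 223.0 236.7253315671609
```

move_arm(
  commands="0.5 0 0 0 0 0 0;0.3 0 0 0 0 0 0;0.3 0 0 0 0 0 0;0.3 0 0 0 0 0 0;0.3 0 0 0 0 0 0;0.3 0 0 -0.5 0 0 0;0.3 0 0 -0.5 0 0 0;0.3 0.45 0 0 0 0 0;0.3 0 0 0 0 -2.2 0;0.3 0 0 0 0 -2.3 0;0.3 0 0 0 0 0 0;0.3 0 0 0 0 0 0",
)

```text
t: 11.87
eef_pos: [0.5093, 0.0333, 0.0918]
tool_rot: [0.038, 0.151, 0.988, -0.006]
contact_force: [0.4, -0.1, -0.6]
gripper_width: 0.482
```

move_arm(
  commands="0.3 0 0 0 0 0 0;0.3 0 0 0 0 0 0;0.3 0 0 0 0 0 0",
)

```text
t: 12.12
eef_pos: [0.5105, 0.0327, 0.0919]
tool_rot: [0.039, 0.151, 0.988, -0.006]
contact_force: [-0.3, -0.2, -1.3]
gripper_width: 0.485
```

move_arm(
  commands="0.3 0.1 0 0.4 0 0 0;0.3 0 0 0.4 0 0 0;0.3 0 0 0 0 0 0;0.3 0 0 0 0 0 0;0.3 0 0 0 0 0 0;0.3 0 0 0 0 0 0",
)

```text
t: 12.62
eef_pos: [0.5098, 0.0329, 0.0838]
tool_rot: [0.039, 0.151, 0.988, -0.006]
contact_force: [0.7, -0.1, -1.0]
gripper_width: 0.483
```

move_arm(
  commands="0.3 0 0 0.1 0 0 0;0.3 0 0 0 0 0 0;0.3 0 0 0 0 0 0;0.3 0 0 0 0 0 0",
)

```text
t: 12.95
eef_pos: [0.5099, 0.033, 0.0828]
tool_rot: [0.039, 0.151, 0.988, -0.006]
contact_force: [-0.4, 1.0, -0.7]
gripper_width: 0.485
```

move_arm(
  commands="0.3 0 0 0.06 0 0 0;0.3 0 0 0 0 0 0;0.3 0 0 0 0 0 0;0.3 0 0 0 0 0 0",
)

```text
t: 13.28
eef_pos: [0.5099, 0.0329, 0.0821]
tool_rot: [0.039, 0.151, 0.988, -0.006]
contact_force: [0.4, -0.4, -0.8]
gripper_width: 0.488
```

move_arm(
  commands="0.3 0 0 0.05 0 0 0;0.3 0 0 0 0 0 0;0.3 0 0 0 0 0 0;0.3 0 0 0 0 0 0",
)

```text
t: 13.62
eef_pos: [0.51, 0.0329, 0.0818]
tool_rot: [0.039, 0.151, 0.988, -0.006]
contact_force: [-1.1, -0.9, 0.8]
gripper_width: 0.485
```

move_arm(
  commands="0.5 0 0 0 0 0 0;0.52 0 0 0 0 0 0;0.54 0 0 0 0 0 0;0.56 0 0 0 0 0 0;0.58 0 0 0 0 0 0;0.6 0 0 0 0 0 0;0.6 0 0 0 0 2.25 0;0.6 0 0 0 0 2.25 0;0.6 0 0 0 0 0 0;0.6 0 0 0 0 0 0;0.6 0 0 0 0 0 0;0.6 0 0 0 0 0 0",
)

```text
t: 14.62
eef_pos: [0.5094, 0.033, 0.0815]
tool_rot: [0.0, 0.151, 0.988, -0.0]
contact_force: [0.5, -0.8, -0.4]
gripper_width: 0.6
```

```bash
cat > chk.py <<'E'
from h import *
import sys
o=bot.get_obs();print(o['eef_pos'],o['tool_rot'],o['contact_force'])
i,K,Rm,t=cam('wrist');np.savez('wrist8.npz',i=i,K=K,R=Rm,t=t)
for f in ('wrist5','wrist7','wrist8'):
    i=np.load(f+'.npz')['i'];hsv=cv2.cvtColor(i,cv2.COLOR_RGB2HSV)
    red=((hsv[...,0]<8)|(hsv[...,0]>173))&(hsv[...,1]>110)&(hsv[...,2]>25)
    red[:,:255]=0;red[:,395:]=0
    def w(r0,r1): return np.mean([np.ptp(np.where(red[r])[0]) for r in range(r0,r1)])
    L=np.mean([np.where(red[r])[0].min()for r in range(180,215)]);Rr=np.mean([np.where(red[r])[0].max()for r in range(180,215)])
    print(f,'bonnet w',w(178,190),w(200,212),'roof w',w(250,262),w(300,320),w(330,342),'LR',L,Rr)
E
python3 chk.py
```

```text
[0.50939223 0.03299812 0.08149193] [ 1.79422930e-05  1.51270760e-01  9.88492360e-01 -1.07494567e-04] [ 0.49074724 -0.81554056 -0.40113553]
wrist5 bonnet w 92.75 90.41666666666667 roof w 98.0 91.45 87.58333333333333 LR 276.14285714285717 367.45714285714286
wrist7 bonnet w 95.25 92.83333333333333 roof w 99.0 90.55 86.0 LR 273.51428571428573 367.22857142857146
wrist8 bonnet w 93.0 91.5 roof w 98.5 91.2 87.91666666666667 LR 274.25714285714287 366.22857142857146
```

move_arm(
  commands="0.65 0 0 -0.5 0 0 0;0.7 0 0 -1.5 0 0 0;0.7 0 0 -3 0 0 0;0.7 0 0 -3.5 0 0 0;0.7 0 0 -3.5 0 0 0;0.7 0 0 -3 0 0 7;0.7 0 0 0 0 0 7;0.7 0 0 0 0 0 7;0.7 0 0 0 0 0 7;0.7 0 0 0 0 0 7;0.7 0 0 0 0 0 7;0.7 0 0 0 0 0 7",
)

```text
t: 15.67
eef_pos: [0.5096, 0.033, 0.232]
tool_rot: [0.0, 0.55, 0.835, 0.0]
contact_force: [-0.4, 0.2, 0.6]
gripper_width: 0.701
```

move_arm(
  commands="0.7 0 0 0 0 0 7;0.7 0 0 0 0 0 7;0.7 0 0 0 0 0 7;0.7 0 0 0 0 0 7;0.7 0 0 0 0 0 7;0.7 0 0 0 0 0 6.4;0.7 0 0 0 0 0 0;0.7 0 0 0 0 0 0;0.7 0 0 0 0 0 0;0.7 0 0 0 0 0 0",
)

```text
t: 16.5
eef_pos: [0.5099, 0.0329, 0.2318]
tool_rot: [-0.0, 0.807, 0.59, 0.0]
contact_force: [0.1, 0.1, -0.8]
gripper_width: 0.7
```

```bash
python3 - <<'E'
from h import *
o=bot.get_obs();print(o['t'],o['q'])
q=o['tool_rot'];M=R.from_quat([q[1],q[2],q[3],q[0]]).as_matrix();print(o['eef_pos'],M[:,0],M[:,1])
tab=np.array([.6076-.05*.9505,.1568+.05*.3107]);print('to tab cm',(tab-o['eef_pos'][:2])@M[:2,:2]*100)
c=[]
for n,b in (('wrist',None),('side',(250,130,370,250)),('scene',(290,140,400,250))):
    i,K,Rm,t=cam(n);np.savez(n+'9.npz',i=i,K=K,R=Rm,t=t)
    if n=='wrist': print('tab proj',proj(K,Rm,t,[*tab,.160]))
    if b: i=i[b[1]:b[3],b[0]:b[2]]
    c.append(cv2.resize(i,(int(i.shape[1]*400/i.shape[0]),400),interpolation=cv2.INTER_CUBIC))
g=cv2.resize(c[0],(640,400));bot_=np.hstack(c[1:]);im=np.vstack([g[:, :],np.pad(cv2.resize(bot_,(400,200)),((0,0),(0,240),(0,0)))]);save('c9.png',im)
E
```

```text
16.5 [-0.75261415  0.23309883  0.6682624   1.97594955 -0.17250166  0.98812343
 -0.3106868 ]
[0.50987578 0.03294834 0.23175056] [3.03725658e-01 9.52759499e-01 2.50723483e-04] [ 9.52759519e-01 -3.03725686e-01  8.24199883e-05]
to tab cm [14.80487609  0.54924771]
tab proj [330.75283844 -24.6846736 ]
```

View pics/c9.png

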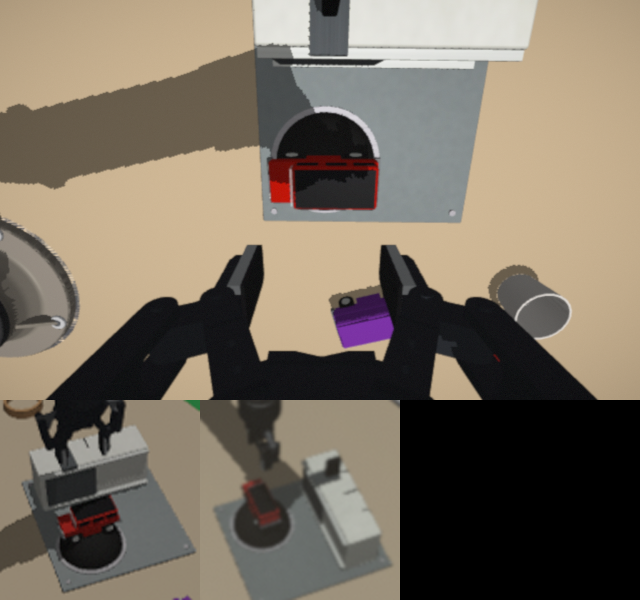

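move_arm(
  commands="0.7 3 0.15 0 0 0 0;0.7 3 0.1 0 0 0 0;0.7 3 0.1 0 0 0 0;0.7 3 0.1 0 0 0 0;0.7 2.8 0.1 0 0 0 0;0.7 0 0 0 0 0 0;0.7 0 0 0 0 0 0;0.7 0 0 0 0 0 0;0.7 0 0 2 0 0 0;0.7 0 0 2 0 0 0;0.7 0 0 0 0 0 0;0.7 0 0 0 0 0 0",
)

```text
t: 17.65
eef_pos: [0.5597, 0.1705, 0.1914]
tool_rot: [-0.0, 0.809, 0.588, -0.001]
contact_force: [-0.1, -0.5, 0.5]
gripper_width: 0.697
```

```bash
python3 - <<'E'
from h import *
o=bot.get_obs();print(o['eef_pos'],o['contact_force'])
i,K,Rm,t=cam('wrist');np.savez('wrist10.npz',i=i,K=K,R=Rm,t=t)
u=proj(K,Rm,t,[.5601,.1723,.160]);print('tab top px',u)
g=cv2.cvtColor(i,cv2.COLOR_RGB2GRAY)
r=int(u[1])
for rr in (r-25,r-12,r,r+12): 
    if 0<=rr<400: print(rr,[int(x) for x in g[rr,220:420:3]])
for m in ((.6076,.1568),):
    print('half px',[proj(K,Rm,t,[m[0]+.3107*k,m[1]+.9505*k,.108]) for k in (0,.02,.03)])
E
```

```text
[0.55971369 0.17054739 0.19136346] [-0.10277283 -0.52078331  0.49560397]
tab top px [321.2311004  227.08461742]
202 [187, 187, 187, 187, 187, 186, 188, 187, 186, 156, 124, 122, 119, 126, 172, 120, 121, 122, 121, 122, 121, 121, 121, 121, 122, 121, 120, 118, 47, 45, 46, 26, 15, 19, 20, 17, 13, 25, 91, 94, 102, 231, 232, 231, 232, 233, 231, 230, 229, 230, 229, 230, 232, 233, 233, 232, 231, 231, 231, 231, 230, 230, 231, 231, 232, 233, 231]
215 [187, 187, 188, 187, 188, 187, 186, 187, 188, 186, 214, 229, 229, 229, 229, 229, 228, 229, 228, 227, 229, 231, 232, 232, 230, 230, 230, 230, 96, 90, 92, 43, 15, 13, 17, 17, 10, 31, 95, 91, 111, 230, 230, 229, 231, 231, 231, 231, 231, 231, 229, 230, 230, 231, 231, 231, 231, 231, 232, 231, 231, 230, 230, 230, 230, 231, 232]
227 [186, 186, 187, 187, 186, 186, 188, 187, 187, 185, 199, 226, 227, 226, 227, 228, 229, 229, 230, 230, 229, 229, 229, 229, 229, 230, 230, 220, 92, 90, 91, 43, 13, 13, 17, 16, 17, 42, 92, 91, 139, 230, 230, 231, 232, 231, 230, 231, 230, 229, 230, 230, 230, 230, 231, 230, 229, 230, 230, 230, 229, 227, 227, 229, 229, 229, 229]
239 [186, 188, 187, 187, 187, 187, 187, 186, 187, 187, 186, 217, 223, 223, 222, 223, 223, 224, 224, 223, 223, 224, 223, 223, 223, 223, 223, 204, 91, 89, 91, 44, 17, 14, 15, 15, 32, 56, 93, 90, 153, 224, 223, 224, 224, 224, 224, 224, 223, 224, 223, 224, 226, 224, 224, 224, 224, 224, 224, 224, 224, 224, 224, 224, 224, 224, 224]
half px [array([384.74980454, 199.439722  ]), array([386.59696685, 174.83147404]), array([387.55902063, 162.01481037])]
```

```bash
python3 - <<'E'
from h import *
d=np.load('wrist10.npz');i,K,Rm,t=d['i'],d['K'],d['R'],d['t'];g=cv2.cvtColor(i,cv2.COLOR_RGB2GRAY)
ex=np.array([.9505,-.3107]);H=np.array([.6076,.1568])
for r in range(140,200,4):
    s=g[r,230:480];m=np.where(s<130)[0]+230
    seg=[x for x in np.split(m,np.where(np.diff(m)>1)[0]+1) if 0<len(x)<8]
    print(r,[(round(x.mean(),1),round(float((ray(K,Rm,t,(x.mean(),r),.108)[:2]-H)@ex*1000),1)) for x in seg])
# tab top centre along ex
for r in (215,227):
    s=np.where(g[r,300:345]<60)[0]+300;print('tab top',s.min(),s.max(),[(ray(K,Rm,t,(c,r),.160)[:2]-H)@ex*1000 for c in (s.min(),s.max())])
E
```

```text
140 []
144 []
148 []
152 [(np.float64(373.5), -11.1)]
156 [(np.float64(388.5), 0.4), (np.float64(455.5), 50.6)]
160 [(np.float64(388.5), 0.6), (np.float64(455.0), 50.7)]
164 [(np.float64(350.0), -28.3), (np.float64(388.0), 0.4), (np.float64(454.5), 50.8)]
168 [(np.float64(388.0), 0.7), (np.float64(453.5), 50.4)]
172 [(np.float64(387.5), 0.5)]
176 [(np.float64(387.5), 0.8)]
180 [(np.float64(387.0), 0.6)]
184 [(np.float64(387.0), 0.8)]
188 [(np.float64(386.5), 0.7)]
192 [(np.float64(386.0), 0.5)]
196 []
tab top 313 331 [np.float64(-55.06917676006718), np.float64(-43.97993462925393)]
tab top 313 331 [np.float64(-55.10577675350635), np.float64(-43.863736238606435)]
```

move_arm(
  commands="0.7 0 0 1.5 0 0 0;0.7 0 0 1.5 0 0 0;0.7 0 0 1.5 0 0 0;0.7 0 0 1.5 0 0 0;0.7 0 0 0.5 0 0 0;0.7 0 0 0 0 0 0;0.7 0 0 0 0 0 0;0.7 0 0 0 0 0 0",
)

```text
t: 18.37
eef_pos: [0.5614, 0.1722, 0.128]
tool_rot: [0.0, 0.808, 0.589, 0.001]
contact_force: [0.4, 0.2, 0.3]
gripper_width: 0.7
```

move_arm(
  commands="0 0 0 0 0 0 0;0 0 0 0 0 0 0;0 0 0 0 0 0 0;0 0 0 0 0 0 0;0 0 0 0 0 0 0;0 0 0 0 0 0 0;0 0 0 0 0 0 0;0 0 0 0 0 0 0;0 0 0 0 0 0 0;0 0 0 0 0 0 0",
  force=60,
)

```text
t: 19.2
eef_pos: [0.5609, 0.1721, 0.1271]
tool_rot: [0.0, 0.808, 0.589, 0.0]
contact_force: [-0.3, -0.5, 5.7]
gripper_width: 0.13
```

```bash
cat > tabc.py <<'E'
from h import *
o=bot.get_obs();ex=np.array([.9505,-.3107]);H=np.array([.6076,.1568])
q=o['tool_rot'];M=R.from_quat([q[1],q[2],q[3],q[0]]).as_matrix()
print(o['t'],o['eef_pos'],'grip',o['gripper_width'],'F along ex',o['contact_force'][:2]@ex,o['contact_force'],'tcp s mm',(o['eef_pos'][:2]-H)@ex*1e3,'ex in tool',ex@M[:2,:2])
E
python3 tabc.py
```

```text
19.2 [0.56091934 0.17213987 0.12709605] grip 0.12967475044242507 F along ex -0.0911293706239291 [-0.27517577 -0.54852011  5.67486571] tcp s mm -49.1360615301879 ex in tool [-0.00450807  0.99998196]
```

move_arm(
  commands="0 0 0.5 0 0 0 0;0 0 0.8 0 0 0 0;0 0 0.8 0 0 0 0;0 0 0.8 0 0 0 0;0 0 0.8 0 0 0 0;0 0 0.8 0 0 0 0;0 0 0.5 0 0 0 0;0 0 0 0 0 0 0;0 0 0 0 0 0 0;0 0 0 0 0 0 0;0 0 0 0 0 0 0",
)

```text
t: 20.12
eef_pos: [0.6063, 0.1571, 0.127]
tool_rot: [-0.001, 0.808, 0.589, -0.001]
contact_force: [-9.1, 0.4, 13.2]
gripper_width: 0.131
```

```bash
python3 tabc.py; python3 - <<'E'
from h import *
c=[]
for n,b in (('wrist',None),('side',(250,120,370,250)),('scene',(290,140,400,250))):
    i,K,Rm,t=cam(n);np.savez(n+'11.npz',i=i,K=K,R=Rm,t=t)
    if n=='wrist':
        g=cv2.cvtColor(i,cv2.COLOR_RGB2GRAY);ex=np.array([.9505,-.3107]);H=np.array([.6076,.1568])
        print('half px',proj(K,Rm,t,[*H,.108]),proj(K,Rm,t,[H[0]+.3107*.03,H[1]+.9505*.03,.108]),'tab top',proj(K,Rm,t,[*H,.160]))
        for r in range(190,270,8): print(r,[int(x) for x in g[r,295:350:2]])
    if b: i=i[b[1]:b[3],b[0]:b[2]]
    c.append(cv2.resize(i,(int(i.shape[1]*400/i.shape[0]),400),interpolation=cv2.INTER_CUBIC))
im=np.vstack([np.pad(c[0][60:330],((0,0),(0,140),(0,0))),cv2.resize(np.hstack(c[1:]),(640,330))[:, :] if 0 else np.pad(cv2.resize(np.hstack(c[1:]),(640,325)),((0,0),(0,140),(0,0)))]);save('c11.png',im)
E
```

```text
20.1167 [0.60626222 0.15708264 0.12704616] grip 0.13120948666638318 F along ex -8.727504713566729 [-9.06596068  0.35503408 13.21883025] tcp s mm -1.359377154080618 ex in tool [-0.00484548  0.99997281]
half px [323.9091793 238.5141222] [324.37095176 189.91141592] tab top [324.60485332 294.20306918]
190 [121, 120, 121, 121, 120, 121, 119, 119, 119, 121, 120, 121, 121, 120, 72, 17, 28, 106, 120, 122, 122, 121, 119, 118, 120, 120, 120, 121]
198 [119, 120, 120, 120, 122, 121, 121, 119, 121, 120, 119, 120, 120, 115, 70, 15, 32, 117, 122, 123, 122, 122, 121, 121, 120, 122, 122, 122]
206 [120, 121, 121, 121, 121, 121, 122, 120, 120, 120, 120, 121, 114, 92, 71, 19, 32, 117, 121, 121, 122, 122, 123, 121, 122, 123, 121, 123]
214 [120, 120, 120, 120, 119, 119, 119, 120, 115, 90, 62, 68, 73, 61, 43, 10, 30, 86, 109, 120, 120, 120, 120, 119, 119, 119, 119, 120]
222 [71, 43, 43, 43, 44, 44, 44, 44, 15, 15, 15, 11, 13, 12, 14, 8, 12, 10, 15, 38, 46, 45, 45, 45, 43, 43, 51, 118]
230 [75, 45, 43, 43, 46, 44, 45, 35, 14, 13, 11, 8, 15, 13, 13, 11, 12, 13, 13, 30, 45, 43, 43, 44, 43, 44, 59, 119]
238 [81, 46, 46, 46, 48, 46, 44, 19, 15, 11, 12, 13, 12, 11, 11, 8, 12, 13, 10, 19, 44, 46, 46, 43, 45, 44, 78, 120]
246 [96, 77, 77, 78, 76, 74, 28, 8, 14, 13, 11, 11, 13, 13, 9, 13, 11, 14, 12, 13, 28, 74, 78, 77, 79, 76, 170, 228]
254 [62, 78, 76, 77, 76, 60, 18, 12, 11, 13, 13, 13, 13, 15, 14, 13, 16, 12, 14, 13, 18, 60, 77, 77, 77, 76, 63, 23]
262 [76, 77, 77, 77, 76, 44, 13, 14, 15, 13, 16, 16, 13, 16, 19, 15, 15, 15, 15, 16, 16, 36, 76, 76, 77, 77, 76, 52]
```

View pics/c11.png

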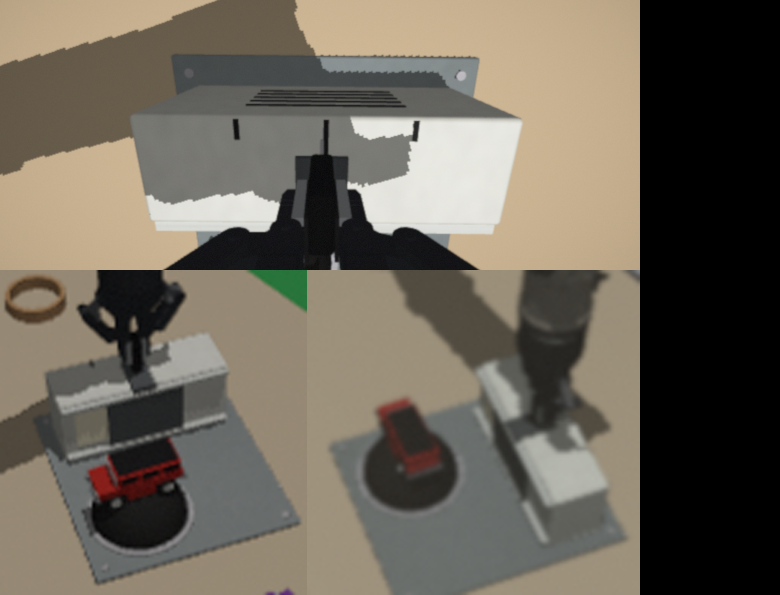

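move_arm(
  commands="0 0 0.2 0 0 0 0;0 0 0 0 0 0 0;0 0 0 0 0 0 0;0 0 0 0 0 0 0;0 0 0 0 0 0 0;0 0 0 0 0 0 0",
)

```text
t: 20.77
eef_pos: [0.608, 0.1565, 0.1271]
tool_rot: [-0.002, 0.808, 0.589, -0.001]
contact_force: [-9.0, -0.6, 12.8]
gripper_width: 0.135
```

```bash
python3 tabc.py; python3 - <<'E'
from h import *
i,K,Rm,t=cam('wrist');g=cv2.cvtColor(i,cv2.COLOR_RGB2GRAY).astype(float)
def c(r,lo,hi,th):
    m=np.where(g[r,lo:hi]<th)[0]+lo;return m.min(),m.max(),m.mean()
for r in (184,190,196): print('line',r,c(r,318,338,45))
for r in (220,226,232,238): print('tab',r,c(r,300,345,28))
s2=cam('side')[0];d=np.load('side11.npz')['i'];print('van area change',np.abs(s2[180:240,270:330].astype(int)-d[180:240,270:330]).mean())
E
```

```text
20.7667 [0.60802712 0.15648959 0.12707214] grip 0.13530399834916176 F along ex -8.338380697378327 [-8.98080415 -0.636864   12.75176388] tcp s mm 0.5024232790828483 ex in tool [-0.00491534  0.9999717 ]
line 184 (np.int64(321), np.int64(324), np.float64(322.5))
line 190 (np.int64(321), np.int64(324), np.float64(322.5))
line 196 (np.int64(321), np.int64(324), np.float64(322.5))
tab 220 (np.int64(311), np.int64(332), np.float64(321.5))
tab 226 (np.int64(310), np.int64(332), np.float64(321.0))
tab 232 (np.int64(310), np.int64(333), np.float64(321.5))
tab 238 (np.int64(309), np.int64(333), np.float64(321.0))
van area change 0.8698148148148148
```

move_arm(
  commands="0 0 0.05 0 0 0 0;0 0 0 0 0 0 0;0 0 0 0 0 0 0;0 0 0 0 0 0 0;0 0 0 0 0 0 0;0 0 0 0 0 0 0",
)

```text
t: 21.37
eef_pos: [0.6084, 0.1563, 0.127]
tool_rot: [-0.002, 0.808, 0.589, -0.001]
contact_force: [-9.2, -0.3, 13.2]
gripper_width: 0.132
```

```bash
python3 tabc.py; python3 - <<'E'
from h import *
s2=cam('side')[0];d=np.load('side11.npz')['i'];print(np.abs(s2[180:240,270:330].astype(int)-d[180:240,270:330]).mean())
print(bot.hand_in())
E
```

```text
21.3667 [0.60843203 0.15634027 0.12704114] grip 0.13177613314717584 F along ex -8.59844746453136 [-9.15096918 -0.32040149 13.24395606] tcp s mm 0.9336870789047033 ex in tool [-0.00497956  0.9999706 ]
0.9512037037037037
the job is handed in; nothing more can be done
None
```

I set the red van on the dome, where it balances roughly level. I then slid the shutter to its half line and handed the job in while still holding it there, at 21.4 s.

- **Van:** My first placement left it about 5° nose-up. I gripped it again, moved it about 5 mm forward, levelled it and let go. The wrist camera then showed it level to about a degree, and the side view hardly changed up to the hand-in.
- **Shutter:** The force along the slide is 8.6 N, against the 8.8 N expected at half travel. In the last picture I measured, the tab was about 0.7 mm short of the half line. I then moved it the remaining 0.4 mm by arm position and did not check it again in a picture.
- **Unexplained reading:** While holding the tab, the wrist shows a steady upward force of about 13 N. I did not find the cause; the limit is 120 N.
- **Bystanders:** The gripper never touched the pick-up, tub, tape or brush, though I did not re-measure where they are at the end.

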